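Close a sprung pump head on the analyser

TASK

Put the pump head on the analyser deck back together: slide the dark steel spacer ring down the brass spindle until it lies fully home on the grey base, then slide the green collar down on top of it. Then fit the blue cover over the two steel dowels (either way round) and press it down against the spindle's spring until its feet sit flush on the base, and finish while the gripper still holds it pressed shut, because it springs open when let go. Leave the amber bottle, the yellow tray and the screwdriver where they are.

Things in the scene. Friction and masses are not known exactly. Their poses are not given: they have to be found in the camera images.
- base: Grey lower half of the pump head, fixed to the deck: a block 64 (own x) x 130 (own y) x 20 mm high, origin at the centre of its underside, z up. Two fixed steel dowels, 10 mm diameter, stand on it at own x 0, y -50 and +50 mm and rise 24 mm above its top face (the last 6 mm taper to 4 mm). Two short white hose barbs (18 mm long) stick out of its +x side.
- seat (a point): Centre of the base's top face, 20 mm above the deck, on the axis of the spindle: where the spacer's underside comes to lie.
- spindle (a joint): How far the brass spindle is pressed down into the base (m): 0 at rest, stop at 0.009. A spring holds it up: about 6 N to start it moving, 0.6 N more per mm. The underside of the cover's bridge meets it 6 mm before the cover is shut, so with the cover shut it reads about 0.006.
- spindle_tip (a point): Tip of the brass spindle, an upright post of 12 mm diameter at the centre of the base (the last 8 mm taper to 5 mm); at rest the tip is 44 mm above the base's top face, 64 mm above the deck.
- spacer: Dark steel ring, loose, lying flat: outside diameter 44, bore 15, 14 mm high, about 130 g; origin at the centre of its underside, z up along its bore. Goes on the spindle first.
- collar: Green plastic ring, loose, lying flat: outside diameter 36, bore 15, 14 mm high, about 30 g; origin at the centre of its underside, z up along its bore. Goes on second, on top of the spacer, its underside then 34 mm above the base's underside.
- cover: Blue plastic upper half, loose, standing like a bridge on two feet, about 250 g: 44 (own x) x 130 (own y) x 50 mm high, origin at the centre of its underside, z up. Each foot is a block 44 x 30 x 50 mm at y -50 and +50 mm with a 12 mm hole right through from top to bottom for a dowel. Shut, its origin lies at the seat, its y along the base's (either way round), the rings inside it.
- cover_grip (a point): Centre of the top face of the cover's bridge, 50 mm above its underside. The bridge between the feet is 70 mm long (y), 44 mm wide (x) and 12 mm thick, its underside 38 mm above that of the feet; it can be gripped here from above, across x.
- reagent: Amber bottle, 44 mm diameter, 85 mm high, stands loose; origin at the centre of its underside. Leave alone.
- cup_tray: Yellow open tray with compartments, 90 (x) x 140 (y) x 30 mm high, loose; origin at the centre of its underside. Leave alone.
- driver: Screwdriver lying on the deck along its own x, handle to -x. Leave alone.
There are look-alikes about, which are no part of the job. Of the things that look like the cover, take the one that is farthest from the robot's base at the start.

How it is judged:
On the way, in this order (a step that is already met when the one before it is completed fails the run):
1. the spacer lies home on the base, round the spindle (horizontal distance between spacer and seat below 0.004 m and z of spacer in the frame of base between 0.017 and 0.0225 m and angle between spacer's own z axis and vertical below 0.08 rad), for 0.2 s.
2. the collar lies home on the spacer, round the spindle (all of step 1 and horizontal distance between collar and seat below 0.004 m and z of collar in the frame of base between 0.031 and 0.0365 m and angle between collar's own z axis and vertical below 0.08 rad), for 0.2 s.
3. the cover is on the dowels and pressed shut (all of step 2 and horizontal distance between cover and seat below 0.004 m and z of cover in the frame of base below 0.022 m and angle between the y axis of cover and the y axis of base, either way round below 0.05 rad and angle between cover's own z axis and vertical below 0.04 rad and value of joint spindle above 0.004 m), for 0.2 s.
At the end, for the whole second after the job is handed in: Spacer on the base and collar on the spacer, both round the spindle (heights within 2.5 mm); the cover on both dowels, level and shut to within 2 mm of the base with the spindle pressed in more than 4 mm, still, and held so by the fingers (contact more than 2 N) (all of step 3 and contact force between the fingers and cover above 2 N and linear speed of cover below 0.02 m/s); the arm keeps its last pose, push and grip.
It fails at once if the amber reagent bottle is disturbed (moved more than 30 mm or tipped) (distance of reagent from where it was at the start of the episode above 0.03 m or angle between reagent's own z axis and vertical above 0.5 rad).
It fails at once if the yellow cup tray is disturbed (moved more than 30 mm or tipped) (distance of cup_tray from where it was at the start of the episode above 0.03 m or angle between cup_tray's own z axis and vertical above 0.5 rad).
It fails at once if the screwdriver is disturbed (moved more than 30 mm) (distance of driver from where it was at the start of the episode above 0.03 m).
It also fails if it takes over 72 s, if anything falls off the work surface, if the arm or the gripper's body presses on something with over 40 N, if the wrist force passes 120 N, or if a joint passes its speed limit or range.

ROBOT

A 6-joint arm with a two-finger parallel gripper is mounted at the origin on the work surface. World frame = base frame: x ahead of the robot, y to its left, z up, the work surface at z = 0. Lengths are in m, angles in rad, forces in N, time in s.
With the tool pointing down it reaches from about 0.3 to 0.85 m from the base axis. Payload 4.2 kg.
Tool frame: the origin (TCP) lies between the finger pads; the fingertips stand 11 mm ahead of it and the grasp point (between the pads) lies 8 mm behind it; z points along the fingers, y is the line along which they close (so a half turn about z gives the same grasp; the last joint's range is limited). The gripper opens to 91 mm and grips with 3 to 60 N. Pads are 32 mm wide; open, the fingers measure 118 mm over their backs; the gripper's body (76 mm by 178 mm) begins 60 mm behind the grasp point.
Start: joints at [1.275, 0.32, 1.565, -0, 1.257, -0.02], TCP at [0.157, 0.553, 0.225] pointing down, gripper open.
Joint ranges: [-3.11, 3.11], [-0.84, 2.01], [0.21, 2.61], [-1.34, 4.49], [0.05, 2.63], [-2.56, 2.56]. Speed limits (rad/s): [2.57, 2.57, 3.14, 3.14, 3.14, 3.14].

INTERFACE

Orientations are given as a unit quaternion [w, x, y, z].
In Python, from cell import env, eyes, workorder gives the robot as it stands. The module is installed in compiled form; this text tells all that it offers.
- The arm moves only by the tool move_arm, never from a script. Its argument "moves" is a list of rows, each a list of 4 numbers: the shift along the tool's x, y, z each as a share of 500 mm, from -1 to 1, then the turn about the tool's z as a share of 360 degrees, from -1 to 1. A call has 1 to 12 rows; each row is the pose to reach, as a shift and turn from the pose commanded when the call began, along the tool's axes at that moment, turning the shorter way round; what a row does not reach only later rows make up. A row lasts 1/10 s, in which the tool goes at most 50 mm and 8.59 degrees, less where a joint would pass 70% of its speed; a pose out of reach is approached as far as the arm can. A call with a number of a shift or a turn outside -1 to 1 is refused whole. A call with a gripper value outside its range is refused whole. "hand" is the closure, from -1 (fully open) to 1 (shut), set as the call begins (left out, the last holds). The fingers move at their own pace and stop on an object; "newtons" is the grip in N (left out, the last holds). Time passes only in rows, so rows that repeat a pose let the fingers close. It gives the time, the measured TCP pose, the force, the opening and the grip force at its end, in the units of the state.
- env.read_state(): the state, without advancing time (a new reading comes with each control period).
- eyes.snapshot(name): name is "side" or "top" or "wrist"; returns the picture (420x560x3 uint8, red, green, blue); there is no depth.
- eyes.camera_info(name): a dict with "mtx" (3x3 intrinsics, pixels), "rvec" (rotation vector, rad) and "tvec" (3), from world to camera coordinates, as OpenCV has them. Camera axes: x right, y down, z forward; pixel columns grow to the right and rows downward; lengths in m; the calibration is good to about 2 mm. The wrist camera is an equidistant fisheye: a pixel r from the principal point sees the ray r / f radians off the axis. A picture is of the moment at which its call begins: read the wrist's pose just before it. camera_info takes no time and is no camera call; for the wrist camera it gives the pose at the moment of the call.
- workorder.sign_off(): hands the job in; it is judged then, once.
The state is a dict: "t": time; "qpos": joint angles; "dq": joint speeds; "joint_efforts": joint torques, N m; "tool_pos": TCP position; "eef_rot": TCP orientation; "wrist_force": force on the tool from outside, world axes, zero at the start; "wrist_torque": the same for the moment, N m; "finger_gap": finger opening in m; "gripper_force": force on a finger pad.
Only numpy, scipy, OpenCV 4.12 (cv2) and the standard library are available. Lean on these libraries where they do the work, as an engineer would, in place of code of your own. Each camera call takes 0.05 s, during which the arm holds its last target. There are 200 camera calls.

## Working session

There is one attempt and no reset: what is moved stays moved. The work goes in short steps, Python scripts to look and compute and a tool call to move; the robot and the scene stay as the last step left them, time stands still between calls to the robot, and variables do not carry over. Pictures are saved under pics/ and viewed, at most 10 in all, crops included, and the job is handed in when it is done.

Besides the shell and the picture viewer there is one more tool, called after ">>>" as name(argument=value, ...) on one line, values as JSON. move_arm: Moves the arm, as the interface text tells. Shift numbers are shares of 500 mm and turn numbers shares of 360 degrees, none past 1 either way. Its arguments: {"type":"object","properties":{"moves":{"type":"array"},"hand":{"type":"number"},"newtons":{"type":"number"}},"required":["moves"]}

```bash
mkdir -p pics; cat > h.py <<'E'
import numpy as np, cv2
from cell import env, eyes, workorder
def ray(name,uv,ci=None):
    ci=ci or eyes.camera_info(name); K=np.array(ci["mtx"]);R=cv2.Rodrigues(np.array(ci["rvec"],float))[0];t=np.array(ci["tvec"],float).ravel()
    x=(uv[0]-K[0,2])/K[0,0]; y=(uv[1]-K[1,2])/K[1,1]
    if name=="wrist":
        r=np.hypot(x,y); s=np.sin(r)/max(r,1e-9); d=np.array([x*s,y*s,np.cos(r)])
    else: d=np.array([x,y,1.])
    d=R.T@d; return -R.T@t, d/np.linalg.norm(d)
def onz(name,uv,z,ci=None):
    c,d=ray(name,uv,ci); return c+d*(z-c[2])/d[2]
def tri(*obs):
    A=np.zeros((3,3));b=np.zeros(3);L=[]
    for n,uv,ci in obs:
        c,d=ray(n,uv,ci);P=np.eye(3)-np.outer(d,d);A+=P;b+=P@c;L.append((c,P))
    p=np.linalg.solve(A,b); return p,[round(1e3*np.linalg.norm(P@(p-c)),1) for c,P in L]
def proj(name,p,ci=None):
    ci=ci or eyes.camera_info(name);K=np.array(ci["mtx"]);R=cv2.Rodrigues(np.array(ci["rvec"],float))[0];q=R@np.array(p)+np.array(ci["tvec"]).ravel()
    if name=="wrist":
        th=np.arctan2(np.hypot(q[0],q[1]),q[2]);ph=np.arctan2(q[1],q[0]);return K[0,2]+K[0,0]*th*np.cos(ph),K[1,2]+K[1,1]*th*np.sin(ph)
    return (K@q)[:2]/q[2]
def save(n,f,box=None,k=1):
    im=eyes.snapshot(n)[:,:,::-1]
    cv2.imwrite(f"pics/{f}_raw.png",im); return im
def crop(im,f,box,k):
    a,b,c,d=box; cv2.imwrite(f"pics/{f}.png",cv2.resize(np.ascontiguousarray(im[b:d,a:c]),None,fx=k,fy=k,interpolation=cv2.INTER_CUBIC))
E
python3 - <<'E'
from h import *
import pickle
C={}
for n in("top","side","wrist"):
    C[n]=eyes.camera_info(n); im=save(n,n+"0")
    c,d=ray(n,(280,210)); print(n,c.round(3),d.round(3),np.array(C[n]["mtx"])[0,0])
pickle.dump(C,open("c0.pkl","wb"))
a=[cv2.imread(f"pics/{n}0_raw.png") for n in("top","side")]
cv2.imwrite("pics/a.png",a[0]);s=env.read_state();print(s["t"],s["eef_rot"],s["finger_gap"],s["wrist_force"])
E
```

```text
top [0.482 0.09  1.236] [ 0.068 -0.008 -0.998] 382.0132108101588
side [0.444 0.792 0.938] [ 0.09  -0.633 -0.769] 418.36268210187706
wrist [0.09  0.572 0.384] [ 0.238 -0.041 -0.971] 325.19226210127806
0.15 [-9.96804383e-05  1.37452436e-01  9.90508138e-01 -6.68436891e-04] 0.09097157235051183 [-0.79928457  1.21528424 -0.62298299]
```

View pics/top0_raw.png

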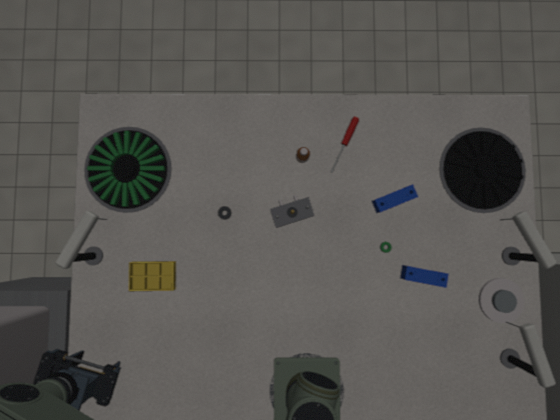

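View pics/side0_raw.png

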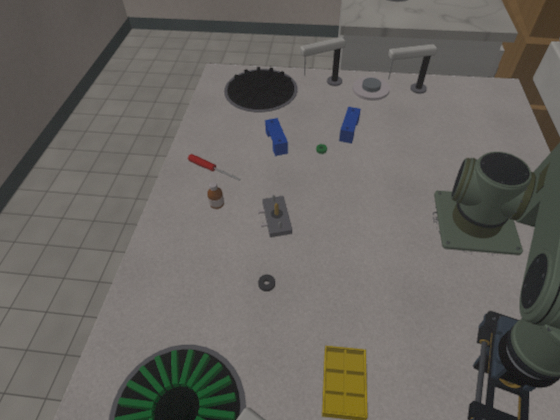

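Top view: the spacer is at (224,212), the base with spindle at (292,212), the green collar at (386,247), the bottle at (303,154), the screwdriver at (345,145) and the tray at (152,276). Two things could be the cover, at (395,198) and (425,276). The side view shows the same items, with the covers at (276,137) and (350,125). I'll measure everything and check with a crop.

```bash
python3 - <<'E'
from h import *
for n,uv,z in [("coverA",(395,198),.05),("coverB",(425,276),.05),("spacer",(224.5,212.5),.014),("collar",(386,247),.014),("tip",(292.5,211.5),.064),("bottle",(303,154),.08),("tray",(152,276),.03),("drvhandle",(350,130),.01),("drvtip",(333,171),.005)]:
    p=onz("top",uv,z);print(n,p.round(3),np.hypot(*p[:2]).round(3),"side px",proj("side",p))
t=cv2.imread("pics/top0_raw.png");s=cv2.imread("pics/side0_raw.png")
def c(im,x,y,w=33,h=25): return cv2.resize(im[y-h:y+h,x-w:x+w],(264,200),interpolation=cv2.INTER_CUBIC)
m=np.vstack([np.hstack([c(t,395,198),c(t,292,212),c(t,386,247)]),np.hstack([c(s,276,137),c(s,276,215),c(s,267,283)]),np.hstack([c(t,425,276),c(t,224,212),c(s,321,149)])])
cv2.imwrite("pics/m1.png",cv2.convertScaleAbs(m,alpha=1.6))
E
```

```text
coverA [ 0.601 -0.279  0.05 ] 0.662 side px [276.57181723 129.86331568]
coverB [ 0.36  -0.365  0.05 ] 0.513 side px [350.72720079 117.87522687]
spacer [0.557 0.258 0.014] 0.614 side px [267.53564835 278.71578866]
collar [ 0.447 -0.257  0.014] 0.516 side px [322.26275591 145.59300181]
tip [0.557 0.043 0.064] 0.559 side px [277.54736475 201.56387228]
bottle [0.733 0.011 0.08 ] 0.733 side px [216.97684264 184.40315745]
tray [0.357 0.479 0.03 ] 0.598 side px [345.8543719  374.47852929]
drvhandle [ 0.828 -0.149  0.01 ] 0.842 side px [201.52554989 161.12879427]
drvtip [ 0.693 -0.092  0.005] 0.699 side px [239.83341392 177.910599  ]
```

View pics/m1.png

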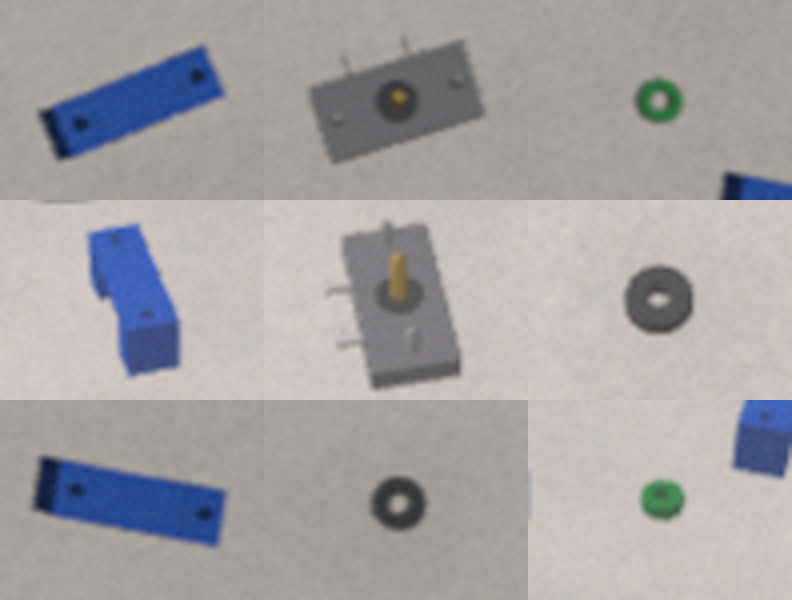

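Row 1: the target cover at (395,198), the base with its spindle and dowels, and the collar. The middle row shows the same in the side view, and the last row the near cover B, the spacer and the collar. Cover A is 0.66 m from the robot base and B 0.51 m, so I choose A. Now I'll triangulate.

```bash
python3 - <<'E'
from h import *
o={"spacer":((224.5,212.75),(266.75,283)),"tip":((292.75,211.25),(276.5,203.75)),"collar":((385.75,247),(321.6,148)),
"covholeL(y+)":((395-33+80/4,198-25+123/4),(276-33+146/4,137-25+114/4)),"covholeR":((395-33+198/4,198-25+76/4),(276-33+117/4,137-25+39/4)),
"dowL":((259+(338-264)/4,187+117/4),(243+(414-264)/4,190+130/4)),"dowR":((259+(458-264)/4,187+80/4),(243+(388-264)/4,190+24/4))}
for k,(a,b) in o.items():
    p,e=tri(("top",a,None),("side",b,None));print(k,p.round(4),e, "wrist",np.round(proj("wrist",p)))
E
```

```text
spacer [ 0.558   0.2608 -0.0035] [np.float64(1.1), np.float64(1.1)] wrist [182. 433.]
tip [0.5594 0.0415 0.053 ] [np.float64(0.9), np.float64(0.9)] wrist [ 87. 452.]
collar [ 0.4478 -0.2602  0.0008] [np.float64(1.0), np.float64(1.0)] wrist [ -7. 394.]
covholeL(y+) [ 0.585  -0.2407  0.0382] [np.float64(1.5), np.float64(1.5)] wrist [ 21. 442.]
covholeR [ 0.622  -0.3355  0.0368] [np.float64(0.9), np.float64(0.9)] wrist [ 10. 446.]
dowL [0.5439 0.0887 0.0304] [np.float64(0.1), np.float64(0.1)] wrist [104. 441.]
dowR [ 0.5738 -0.0063  0.0305] [np.float64(0.4), np.float64(0.4)] wrist [ 79. 446.]
```

```bash
cat >> h.py <<'E'
from scipy.spatial.transform import Rotation as Rot
def pose():
    s=env.read_state();q=s["eef_rot"];return np.array(s["tool_pos"]),Rot.from_quat([q[1],q[2],q[3],q[0]]).as_matrix(),s
def go(p,ang=None):
    tp,R,s=pose();d=R.T@(np.array(p)-tp)/.5
    a=np.degrees(np.arctan2(R[1,1],R[0,1])); t=0 if ang is None else -(((ang-a+90)%180)-90)/360
    print("row",d.round(4),round(t,4),"steps",np.ceil(np.linalg.norm(d)*10),"ang now",a.round(2),"tp",tp.round(4))
E
python3 -c "
from h import *
go([.50,.25,.20],17.5)"
```

```text
row [-0.826  -0.3958  0.0492] 0.1575 steps 10.0 ang now 74.2 tp [0.1565 0.5529 0.2243]
```

>>> move_arm(moves=[[-0.826,-0.396,0.05,0.1575],[-0.826,-0.396,0.05,0.1575],[-0.826,-0.396,0.05,0.1575],[-0.826,-0.396,0.05,0.1575],[-0.826,-0.396,0.05,0.1575],[-0.826,-0.396,0.05,0.1575],[-0.826,-0.396,0.05,0.1575],[-0.826,-0.396,0.05,0.1575],[-0.826,-0.396,0.05,0.1575],[-0.826,-0.396,0.05,0.1575],[-0.826,-0.396,0.05,0.1575],[-0.826,-0.396,0.05,0.1575]], hand=-1)

```text
t: 1.35
tool_pos: [0.4991, 0.2509, 0.1997]
eef_rot: [-0.001, 0.591, 0.806, -0.0]
wrist_force: [-0.5, -0.4, -0.5]
finger_gap: 0.0911
gripper_force: 0.0
```

```bash
cat >> h.py <<'E'
import pickle
def wsnap(f):
    ci=eyes.camera_info("wrist"); im=save("wrist",f); pickle.dump(ci,open(f"pics/{f}.pkl","wb")); return im,ci
def load(f): return pickle.load(open(f"pics/{f}.pkl","rb"))
E
python3 -c "
from h import *
im,ci=wsnap('w1')
go([.557,.04,.20],17.5)
print(proj('wrist',[.557,.258,.014],ci),proj('wrist',[.557,.043,.064],ci))
cv2.imwrite('pics/w1.png',cv2.convertScaleAbs(im,alpha=1.4))"
```

```text
row [-4.379e-01 -1.680e-02 -4.000e-04] 0.0002 steps 5.0 ang now 17.57 tp [0.4989 0.2513 0.1999]
(np.float64(324.09877390613826), np.float64(204.98191200760567)) (np.float64(265.86310172069824), np.float64(380.53905643619396))
```

View pics/w1.png

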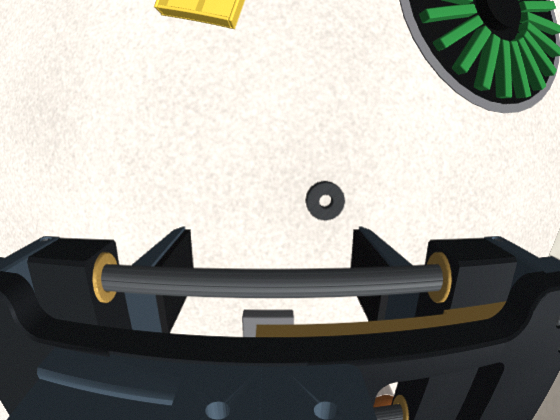

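The spacer is at (325,201), and the wrist camera sees the tool +x side. Next I'll get a second view with the camera over the base.

>>> move_arm(moves=[[-0.58,0.0,0,0],[-0.58,0.0,0,0],[-0.58,0.0,0,0],[-0.58,0.0,0,0],[-0.58,0.0,0,0],[-0.58,0.0,0,0],[-0.58,0.0,0,0],[-0.58,0.0,0,0]])

```text
t: 2.2
tool_pos: [0.5868, -0.0252, 0.1999]
eef_rot: [-0.001, 0.591, 0.807, 0.0]
wrist_force: [-0.5, -0.3, 0.4]
finger_gap: 0.0916
gripper_force: 0.0
```

```bash
python3 -c "
from h import *
im,ci=wsnap('w2')
print(pose()[0], proj('wrist',[.557,.258,.014],ci),proj('wrist',[.557,.043,.064],ci))
cv2.imwrite('pics/w2.png',cv2.resize(cv2.convertScaleAbs(im,alpha=1.1),(800,600),interpolation=cv2.INTER_CUBIC))"
```

```text
[ 0.5866742  -0.02448315  0.19997532] (np.float64(322.09854821729067), np.float64(-44.050819672630666)) (np.float64(263.02592687387755), np.float64(125.90976587316133))
```

View pics/w2.png

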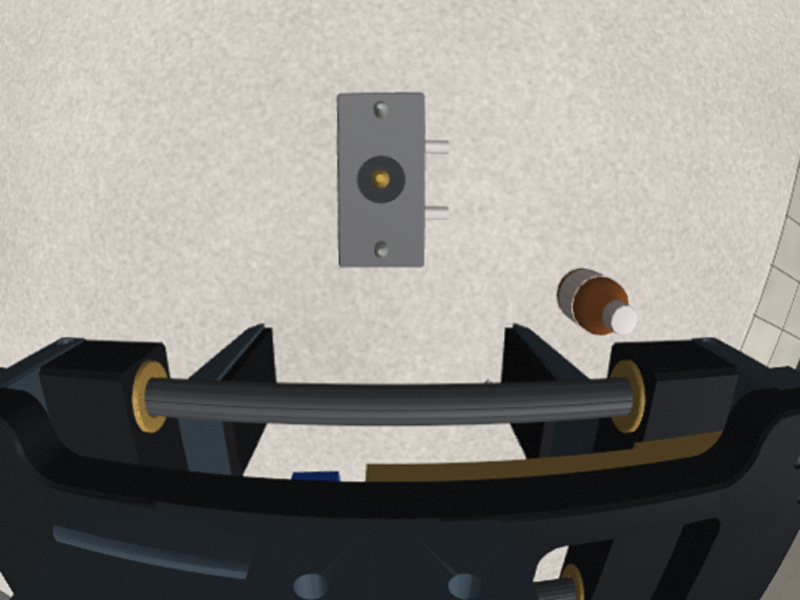

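w2 (shown at 1.4286×) has the spindle tip at (381,179), the dowel tips at (380,108) and (382,250), and the base top-face corners at (338,93), (424,93), (425,267) and (340,267). The barbs and bottle are on the right. I'll take an intermediate view for heights.

>>> move_arm(moves=[[0.18,0.0,0,0],[0.18,0.0,0,0],[0.18,0.0,0,0],[0.18,0,0,0]])

```text
t: 2.65
tool_pos: [0.5594, 0.0619, 0.2003]
eef_rot: [0.0, 0.589, 0.808, 0.0]
wrist_force: [0.0, -0.6, -0.0]
finger_gap: 0.0912
gripper_force: 0.0
```

```bash
python3 -c "
from h import *
im,ci=wsnap('w3')
print(pose()[0], proj('wrist',[.557,.258,.014],ci),proj('wrist',[.557,.043,.064],ci))
c1=load('w1');c2=load('w2');k=560/800.
for n,uv,z in [('c',(338,93),.02),('c',(424,93),.02),('c',(425,267),.02),('c',(340,267),.02),('tip',(381,179),.064),('dA',(380,108),.044),('dB',(382,250),.044)]:
  print(n,onz('wrist',(uv[0]*k,uv[1]*k),z,c2).round(4))
print(onz('wrist',(325,201),.014,c1))
u=[int(v) for v in proj('wrist',[.557,.043,.064],ci)]
A=cv2.resize(im[max(0,u[1]-70):u[1]+70,u[0]-70:u[0]+70],(560,560),interpolation=cv2.INTER_CUBIC)
print(u)
u=[int(v) for v in proj('wrist',[.557,.258,.014],ci)]
y0=max(0,u[1]-30);B=im[y0:y0+60,u[0]-30:u[0]+30];B=cv2.resize(B,(240,240),interpolation=cv2.INTER_CUBIC);print(u,y0)
b1=cv2.resize(cv2.imread('pics/w1_raw.png')[171:231,295:355],(240,240),interpolation=cv2.INTER_CUBIC)
o=np.zeros((560,800,3),np.uint8);o[:,:560]=A;o[:240,560:]=B;o[240:480,560:]=b1
cv2.imwrite('pics/m3.png',o)"
```

```text
[0.5598266  0.06086467 0.20027279] (np.float64(325.2960454976604), np.float64(25.609289175988295)) (np.float64(263.2804041563563), np.float64(223.27323831578184))
c [0.5099 0.0973 0.02  ]
c [0.5695 0.1158 0.02  ]
c [ 0.6097 -0.007   0.02  ]
c [ 0.5493 -0.026   0.02  ]
tip [0.56   0.0445 0.064 ]
dA [0.5443 0.0912 0.044 ]
dB [ 0.5748 -0.0013  0.044 ]
[0.55645322 0.26253288 0.014     ]
[263, 223]
[325, 25] 0
```

View pics/m3.png

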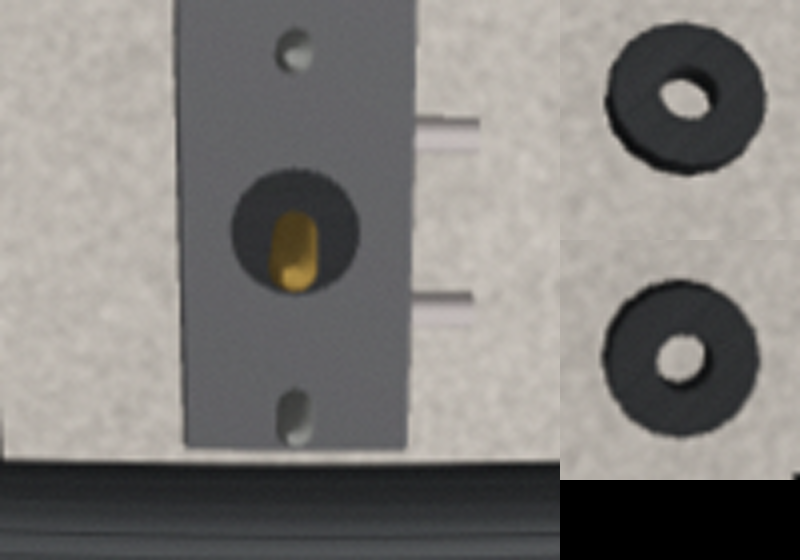

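m3: in the w3 crop the spindle tip is at (267,222.5), the disc at the spindle's foot at (266.8,211), and the dowel tips at (267,167.5) and (266.8,261). The spacer's top centre is at (326.5,24) in w3 and (325.5,200) in w1.

```bash
python3 -c "
from h import *
c1,c2,c3=[load('w%d'%i) for i in (1,2,3)];k=.7
print('tip',tri(('wrist',(381*k,179*k),c2),('wrist',(267,222.5),c3)))
print('dA',tri(('wrist',(380*k,108*k),c2),('wrist',(267,167.5),c3)))
print('dB',tri(('wrist',(382*k,250*k),c2),('wrist',(266.8,261),c3)))
print('spacer',tri(('wrist',(325.5,200.2),c1),('wrist',(326.5,24),c3)))
print(onz('wrist',(325.5,200.2),.014,c1),onz('wrist',(326.5,24),.014,c3),onz('wrist',(266.8,211),.02,c3))
go([.557,.2625,.10],18)
"
```

```text
tip (array([0.56008321, 0.04455807, 0.0632336 ]), [np.float64(0.1), np.float64(0.1)])
dA (array([0.54443661, 0.09188856, 0.04060148]), [np.float64(0.4), np.float64(0.4)])
dB (array([ 0.57453681, -0.0016232 ,  0.04247628]), [np.float64(0.3), np.float64(0.3)])
spacer (array([0.55802435, 0.26263437, 0.00802806]), [np.float64(0.0), np.float64(0.0)])
[0.55668368 0.26354971 0.014     ] [0.55767922 0.26033956 0.014     ] [0.55929111 0.04478486 0.02      ]
row [0.3861 0.1169 0.2004] -0.0009 steps 5.0 ang now 17.67 tp [0.5598 0.0609 0.2003]
```

Heights agree: tip 63 mm (64 expected), dowels 41–42 mm (44 expected), spacer top about 8 mm (14 expected, from a grazing view). The spacer is at (.557,.262) and the spindle at (.560,.0446). Now I'll grasp the spacer.

>>> move_arm(moves=[[0.386,0.117,0.0,0],[0.386,0.117,0.1,0],[0.386,0.117,0.2,0],[0.386,0.117,0.2,0],[0.386,0.117,0.2,0],[0.386,0.117,0.28,0],[0.386,0.117,0.34,0],[0.386,0.117,0.372,0],[0.386,0.117,0.372,0],[0.386,0.117,0.372,0]])

```text
t: 3.7
tool_pos: [0.5584, 0.2608, 0.0137]
eef_rot: [0.0, 0.592, 0.806, -0.0]
wrist_force: [0.5, -0.3, 1.1]
finger_gap: 0.091
gripper_force: 0.0
```

>>> move_arm(moves=[[0,0,0,0],[0,0,0,0],[0,0,0,0],[0,0,0,0],[0,0,0,0],[0,0,0,0],[0,0,0,0],[0,0,0,0]], hand=1, newtons=25)

```text
t: 4.5
tool_pos: [0.558, 0.2613, 0.014]
eef_rot: [0.0, 0.591, 0.806, 0.0]
wrist_force: [0.7, -0.0, -0.3]
finger_gap: 0.0429
gripper_force: 25.0
```

>>> move_arm(moves=[[0,0,-0.05,0],[0,0,-0.1,0],[0,0,-0.18,0],[0,0,-0.2,0],[0,0,-0.2,0]])

```text
t: 5.0
tool_pos: [0.5589, 0.2617, 0.1156]
eef_rot: [0.001, 0.591, 0.806, 0.002]
wrist_force: [0.3, 0.1, -1.8]
finger_gap: 0.0428
gripper_force: 25.0
```

```bash
python3 -c "
from h import *
im,ci=wsnap('w4');print(pose()[2]['finger_gap'])
go([.560,.0446,.113],18)
im=cv2.resize(im[180:330,180:400],None,fx=3,fy=3);cv2.imwrite('pics/w4.png',cv2.convertScaleAbs(im,alpha=1.3))"
```

```text
0.042802401049386124
row [-0.4144 -0.1258  0.0014] -0.0014 steps 5.0 ang now 17.5 tp [0.5577 0.2611 0.1137]
```

View pics/w4.png

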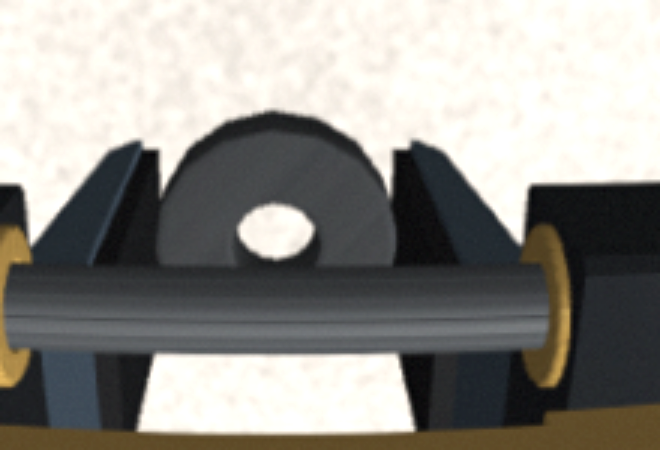

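The spacer is held level, with its bore centre near crop (278,239), i.e. pixel (272.7,259.7), and the front edge of its top face at pixel (272,224).

```bash
python3 -c "
from h import *
ci=load('w4');tp,R,s=pose()
for uv in [(272.7,259.7),(272,224),(272.7,247.7)]:
  p=onz('wrist',uv,tp[2],ci);print(p.round(4),'tool-frame mm',(R.T@(p-tp)*1e3).round(1))
"
```

```text
[0.5588 0.2631 0.1137] tool-frame mm [1.5 1.7 0. ]
[0.5525 0.2821 0.1137] tool-frame mm [21.6  1.3  0. ]
[0.5568 0.2697 0.1137] tool-frame mm [8.4 1.7 0. ]
```

>>> move_arm(moves=[[-0.08,-0.025,0,0],[-0.16,-0.05,0,0],[-0.24,-0.075,0,0],[-0.32,-0.1,0,0],[-0.38,-0.115,0,0],[-0.414,-0.128,0,-0.001],[-0.414,-0.128,0,-0.001],[-0.414,-0.128,0,-0.001],[-0.414,-0.128,0,-0.001]])

```text
t: 5.95
tool_pos: [0.5586, 0.0454, 0.1129]
eef_rot: [-0.001, 0.588, 0.809, -0.0]
wrist_force: [0.9, 0.9, -1.4]
finger_gap: 0.043
gripper_force: 25.0
```

```bash
python3 -c "
from h import *
go([.5590,.0444,.034],18);go([.5590,.0444,.060],18)"
```

```text
row [-0.0023  0.0003  0.1579] -0.0003 steps 2.0 ang now 17.9 tp [0.5586 0.0454 0.1129]
row [-0.0023  0.0002  0.1059] -0.0003 steps 2.0 ang now 17.9 tp [0.5586 0.0454 0.1129]
```

>>> move_arm(moves=[[-0.001,0,0.05,0],[-0.001,0,0.07,0],[-0.001,0,0.08,0],[-0.001,0,0.09,0],[-0.001,0,0.1,0],[-0.001,0,0.11,0],[-0.001,0,0.11,0]])

```text
t: 6.65
tool_pos: [0.559, 0.0441, 0.0585]
eef_rot: [-0.0, 0.589, 0.808, -0.0]
wrist_force: [-0.6, 0.2, -0.9]
finger_gap: 0.0429
gripper_force: 25.0
```

>>> move_arm(moves=[[0,0,0.015,0],[0,0,0.03,0],[0,0,0.04,0],[0,0,0.046,0],[0,0,0.048,0],[0,0,0.048,0]])

```text
t: 7.25
tool_pos: [0.5593, 0.0441, 0.0348]
eef_rot: [-0.0, 0.589, 0.808, -0.0]
wrist_force: [-0.4, -0.0, -0.9]
finger_gap: 0.0426
gripper_force: 25.0
```

>>> move_arm(moves=[[0,0,0,0],[0,0,0,0],[0,0,0,0],[0,0,0,0],[0,0,0,0]], hand=-0.6)

```text
t: 7.75
tool_pos: [0.5594, 0.0441, 0.0351]
eef_rot: [0.0, 0.589, 0.808, 0.0]
wrist_force: [-0.2, -0.4, 0.4]
finger_gap: 0.0725
gripper_force: 0.0
```

>>> move_arm(moves=[[0,0,-0.08,0],[0,0,-0.16,0],[0,0,-0.24,0],[0,0,-0.33,0],[-0.08,0,-0.33,0],[-0.14,0,-0.33,0],[-0.14,0,-0.33,0],[-0.14,0,-0.33,0]])

```text
t: 8.55
tool_pos: [0.5805, -0.0228, 0.1997]
eef_rot: [-0.001, 0.589, 0.808, 0.0]
wrist_force: [0.2, -0.1, 0.1]
finger_gap: 0.0729
gripper_force: 0.0
```

```bash
python3 -c "
from h import *
im,ci=wsnap('w5')
u=[int(v) for v in proj('wrist',[.559,.044,.034],ci)];print(u)
go([.47,-.24,.2],18)
A=cv2.resize(im[u[1]-50:u[1]+50,u[0]-70:u[0]+70],(560,400),interpolation=cv2.INTER_CUBIC)
cv2.imwrite('pics/m5.png',cv2.convertScaleAbs(A,alpha=1.4))"
```

```text
[271, 130]
row [-0.3471 -0.3435 -0.0009] -0.0005 steps 5.0 ang now 17.84 tp [ 0.5803 -0.0222  0.1996]
```

View pics/m5.png

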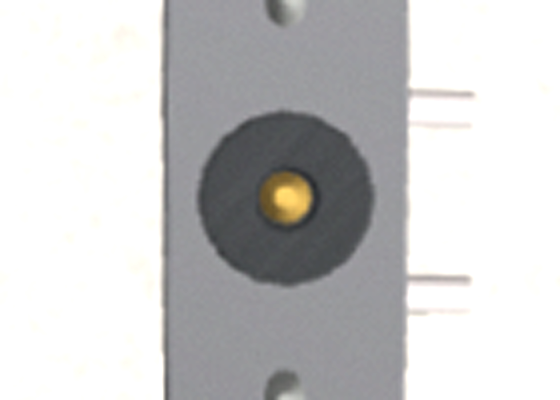

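m5: the spacer lies flat and concentric around the spindle at crop (286,198). Next is the collar, with two wrist views of it.

```bash
python3 -c "
from h import *
go([.47,-.325,.2],18);go([.60,-.32,.2],21)"
```

```text
row [-0.509  -0.3956 -0.0011] -0.0005 steps 7.0 ang now 17.84 tp [ 0.5803 -0.0222  0.1996]
row [-0.5791 -0.145  -0.0013] -0.0088 steps 6.0 ang now 17.84 tp [ 0.5803 -0.0222  0.1996]
```

>>> move_arm(moves=[[-0.51,-0.396,0,0],[-0.51,-0.396,0,0],[-0.51,-0.396,0,0],[-0.51,-0.396,0,0],[-0.51,-0.396,0,0],[-0.51,-0.396,0,0],[-0.51,-0.396,0,0],[-0.51,-0.396,0,0],[-0.51,-0.396,0,0]])

```text
t: 9.5
tool_pos: [0.4706, -0.3249, 0.1996]
eef_rot: [-0.001, 0.589, 0.808, 0.001]
wrist_force: [0.6, 0.5, -0.8]
finger_gap: 0.0732
gripper_force: 0.0
```

```bash
cat > a.py <<'E'
from h import *
import sys
f=sys.argv[1];im,ci=wsnap(f);hsv=cv2.cvtColor(im,cv2.COLOR_BGR2HSV)
m=cv2.inRange(hsv,(40,90,40),(85,255,255));n,l,st,c=cv2.connectedComponentsWithStats(m)
for i in range(1,n):
    if st[i,4]>150: print("green",st[i],c[i].round(1),onz('wrist',c[i],.010,ci).round(4))
m=cv2.inRange(hsv,(105,120,30),(130,255,255));n,l,st,c=cv2.connectedComponentsWithStats(m)
for i in range(1,n):
    if st[i,4]>400: print("blue",st[i],c[i].round(1))
print(pose()[0])
E
python3 a.py w6
```

```text
green [256 112  32  32 655] [271.5 127.5] [ 0.4479 -0.2553  0.01  ]
blue [ 372  138   53  124 5103] [399.3 193.8]
blue [ 122  142   87  125 5019] [162.8 198.5]
[ 0.47088143 -0.32445893  0.19970399]
```

>>> move_arm(moves=[[0.1,0,0,0],[0.14,0,0,0],[0.14,0,0,0],[0.14,0,0,0]])

```text
t: 9.95
tool_pos: [0.4499, -0.2583, 0.2004]
eef_rot: [0.001, 0.588, 0.809, 0.0]
wrist_force: [0.4, -0.7, 0.2]
finger_gap: 0.0731
gripper_force: 0.0
```

```bash
python3 a.py w7; python3 -c "
from h import *
a=cv2.imread('pics/w6_raw.png')[:300,:];b=cv2.imread('pics/w7_raw.png')[:300,:]
cv2.imwrite('pics/m6.png',np.vstack([a,b]))"
```

```text
green [255 175  32  32 654] [270.7 190.9] [ 0.4477 -0.2551  0.01  ]
blue [ 368  197   51   70 2490] [392.6 225.2]
blue [ 144  202   66   65 1748] [173.4 230.1]
[ 0.45003676 -0.25904094  0.20027215]
```

View pics/m6.png

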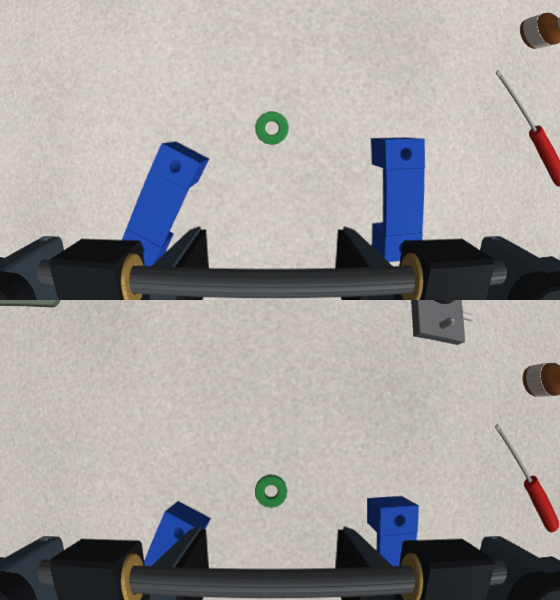

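m6: the collar is at (271.5,127.5) in w6 and (270.7,191) in w7. Both give (.448,-.255) on the z = 10 mm plane, so the height fits. The target cover is at right, cover B at left.

```bash
python3 -c "
from h import *
print(tri(('wrist',(271.5,127.5),load('w6')),('wrist',(270.7,190.9),load('w7'))))
go([.4468,-.2556,.0135],18)"
```

```text
(array([ 0.44784408, -0.25527112,  0.00913515]), [np.float64(0.0), np.float64(0.0)])
row [ 0.009  -0.0044  0.3735] -0.0001 steps 4.0 ang now 17.96 tp [ 0.45   -0.259   0.2003]
```

>>> move_arm(moves=[[0.009,-0.0045,0.1,0],[0.009,-0.0045,0.2,0],[0.009,-0.0045,0.29,0],[0.009,-0.0045,0.34,0],[0.009,-0.0045,0.372,0],[0.009,-0.0045,0.372,0],[0.009,-0.0045,0.372,0]])

```text
t: 10.7
tool_pos: [0.4463, -0.2565, 0.0135]
eef_rot: [0.0, 0.589, 0.808, 0.0]
wrist_force: [-0.4, -0.3, 0.6]
finger_gap: 0.0729
gripper_force: 0.0
```

>>> move_arm(moves=[[0,0,0,0],[0,0,0,0],[0,0,0,0],[0,0,0,0],[0,0,0,0],[0,0,0,0],[0,0,0,0]], hand=1, newtons=15)

```text
t: 11.4
tool_pos: [0.4457, -0.2558, 0.014]
eef_rot: [0.0, 0.589, 0.808, 0.0]
wrist_force: [0.0, -0.5, 0.2]
finger_gap: 0.0361
gripper_force: 15.0
```

>>> move_arm(moves=[[0,0,-0.05,0],[0,0,-0.12,0],[0,0,-0.2,0],[0,0,-0.26,0],[0,0,-0.26,0]])

```text
t: 11.9
tool_pos: [0.4479, -0.2572, 0.1482]
eef_rot: [0.005, 0.589, 0.808, 0.0]
wrist_force: [-0.1, -0.0, -0.5]
finger_gap: 0.036
gripper_force: 15.0
```

```bash
python3 -c "
from h import *
im,ci=wsnap('w8');tp,R,s=pose()
hsv=cv2.cvtColor(im,cv2.COLOR_BGR2HSV)
m=cv2.inRange(hsv,(40,90,40),(85,255,255));n,l,st,c=cv2.connectedComponentsWithStats(m)
for i in range(1,n):
    if st[i,4]>150: print(st[i],c[i].round(1),R.T@(onz('wrist',(st[i,0]+st[i,2]/2,st[i,1]),tp[2],ci)-tp)*1e3)
go([.559,.0442,.1437],18)"
```

```text
[ 239  228   66   42 1858] [271.5 249. ] [17.86115664  1.0888508  -0.05770645]
row [0.5031 0.3985 0.0037] -0.0004 steps 7.0 ang now 17.86 tp [ 0.4465 -0.2563  0.1458]
```

The collar is held and centred in the pads (front edge 17.9 mm ahead, 18 expected).

>>> move_arm(moves=[[0.503,0.3985,0,0],[0.503,0.3985,0,0],[0.503,0.3985,0,0],[0.503,0.3985,0,0],[0.503,0.3985,0,0],[0.503,0.3985,0,0],[0.503,0.3985,0,0],[0.503,0.3985,0,0],[0.503,0.3985,0,0],[0.503,0.3985,0,0]])

```text
t: 12.95
tool_pos: [0.5571, 0.0437, 0.143]
eef_rot: [-0.001, 0.589, 0.808, -0.001]
wrist_force: [-0.2, -0.2, 0.2]
finger_gap: 0.0359
gripper_force: 15.0
```

```bash
python3 -c "
from h import *
go([.559,.0442,.0605],18)"
```

```text
row [-0.0002  0.0044  0.165 ] -0.0005 steps 2.0 ang now 17.8 tp [0.5571 0.0437 0.143 ]
```

>>> move_arm(moves=[[0,0.003,0.07,0],[0,0.003,0.11,0],[0,0.003,0.125,0],[0,0.003,0.135,0],[0,0.003,0.145,0],[0,0.003,0.155,0],[0,0.003,0.165,0],[0,0.003,0.165,0]])

```text
t: 13.75
tool_pos: [0.5592, 0.0452, 0.0611]
eef_rot: [-0.0, 0.589, 0.808, -0.0]
wrist_force: [0.1, 0.1, 0.1]
finger_gap: 0.0357
gripper_force: 15.0
```

```bash
python3 -c "
from h import *
go([.559,.0442,.0485],18);print(pose()[2]['wrist_force'])"
```

```text
row [-0.0018 -0.001   0.0252] -0.0004 steps 1.0 ang now 17.86 tp [0.5592 0.0452 0.0611]
[0.11997988 0.10573172 0.11277292]
```

Now go down, release, then lift away toward a view with the camera over the base.

>>> move_arm(moves=[[-0.001,0,0.012,0],[-0.001,0,0.02,0],[-0.001,0,0.025,0],[-0.001,0,0.025,0]])

```text
t: 14.15
tool_pos: [0.5594, 0.0447, 0.0485]
eef_rot: [-0.0, 0.589, 0.808, -0.0]
wrist_force: [0.2, 0.5, -0.5]
finger_gap: 0.036
gripper_force: 15.0
```

>>> move_arm(moves=[[0,0,0,0],[0,0,0,0],[0,0,0,0],[0,0,0,0],[0,0,0,0]], hand=-0.6)

```text
t: 14.65
tool_pos: [0.5597, 0.0447, 0.0491]
eef_rot: [0.0, 0.589, 0.808, 0.0]
wrist_force: [0.3, 0.1, 0.2]
finger_gap: 0.0716
gripper_force: 0.0
```

>>> move_arm(moves=[[0,0,-0.08,0],[0,0,-0.16,0],[0,0,-0.24,0],[0,0,-0.3,0],[-0.08,0,-0.3,0],[-0.14,0,-0.3,0],[-0.14,0,-0.3,0],[-0.14,0,-0.3,0]])

```text
t: 15.45
tool_pos: [0.5809, -0.0222, 0.1987]
eef_rot: [-0.0, 0.589, 0.808, 0.0]
wrist_force: [-0.0, 0.6, -0.3]
finger_gap: 0.073
gripper_force: 0.0
```

```bash
python3 a.py w9;  python3 -c "
from h import *
ci=load('w9')
print(proj('wrist',[.559,.0445,.048],ci),proj('wrist',[.559,.0445,.034],ci))
go([.605,-.37,.2],21)"
```

```text
green [253 113  38  37 936] [271.8 130.6] [0.5594 0.0443 0.01  ]
[ 0.58065956 -0.02156714  0.19864096]
(np.float64(271.4063848472056), np.float64(130.1395334058597)) (np.float64(271.42355201729896), np.float64(130.204980218545))
row [-0.6783 -0.1671 -0.0033] -0.0088 steps 7.0 ang now 17.84 tp [ 0.5807 -0.0216  0.1986]
```

The collar is centred at (271.8,130.6), where its seated position projects (271.4,130.1). Its 37–38 px size puts its top at about 46 mm, so it is home. Now I'll view the cover.

>>> move_arm(moves=[[-0.68,-0.167,0,-0.009],[-0.68,-0.167,0,-0.009],[-0.68,-0.167,0,-0.009],[-0.68,-0.167,0,-0.009],[-0.68,-0.167,0,-0.009],[-0.68,-0.167,0,-0.009],[-0.68,-0.167,0,-0.009],[-0.68,-0.167,0,-0.009],[-0.68,-0.167,0,-0.009],[-0.68,-0.167,0,-0.009]], hand=-1)

```text
t: 16.5
tool_pos: [0.6061, -0.3692, 0.1987]
eef_rot: [-0.001, 0.565, 0.825, 0.0]
wrist_force: [0.1, -0.2, 0.9]
finger_gap: 0.0914
gripper_force: 0.0
```

```bash
cat > b.py <<'E'
from h import *
import sys
f=sys.argv[1];im,ci=wsnap(f);tp,R,s=pose();print(tp,s["finger_gap"])
hsv=cv2.cvtColor(im,cv2.COLOR_BGR2HSV)
m=cv2.inRange(hsv,(100,100,60),(130,255,255))
g=cv2.inRange(im,(0,0,0),(95,90,90))
n,l,st,c=cv2.connectedComponentsWithStats(g)
P=[]
near=cv2.dilate(m,np.ones((5,5)))
for i in range(1,n):
    if 30<st[i,4]<400:
        ring=cv2.dilate((l==i).astype(np.uint8),np.ones((5,5)))-(l==i)
        fr=(m[ring>0]>0).mean()
        if fr>.4: P.append(onz('wrist',c[i],.05,ci)); print(st[i],c[i].round(1),fr.round(2),P[-1].round(4))
n,l,st,c=cv2.connectedComponentsWithStats(m)
for i in range(1,n):
    if st[i,4]>400: print("blue",st[i],c[i].round(1))
if len(P)==2:
    d=P[0]-P[1];print("len",np.linalg.norm(d),"yang",np.degrees(np.arctan2(d[1],d[0])),"ctr",(P[0]+P[1])/2)
E
python3 b.py w10; python3 -c "
import cv2;cv2.imwrite('pics/m10.png',cv2.resize(cv2.imread('pics/w10_raw.png')[0:300,180:480],None,fx=2,fy=2,interpolation=cv2.INTER_CUBIC))"
```

```text
[ 0.60619732 -0.36903867  0.19899384] 0.09132259131578398
[298  60   9  11  65] [302.5  65.3] 0.91 [ 0.5849 -0.2347  0.05  ]
[ 79  65  35  16 103] [96.1 72.6] 0.5 [ 0.3856 -0.3045  0.05  ]
[ 69 149  15  10  72] [ 75.  154.5] 0.62 [ 0.3884 -0.3947  0.05  ]
[297 164  11  11  70] [303.  169.7] 0.74 [ 0.6221 -0.3281  0.05  ]
blue [ 277   50   48  135 6090] [300.5 115.9]
blue [  30   63   90  121 4947] [ 69.7 121.9]
```

```bash
python3 -c "
from h import *
print(tri(('wrist',(302.5,65.3),load('w10')),('wrist',(406,154),load('w6'))))
go([.6025,-.2818,.12],21.7);go([.6025,-.2818,.037],21.7)"
```

```text
(array([ 0.5847665 , -0.23458549,  0.04771273]), [np.float64(0.5), np.float64(0.5)])
row [0.1652 0.0562 0.1582] -0.0013 steps 3.0 ang now 21.22 tp [ 0.6062 -0.369   0.199 ]
row [0.165  0.0562 0.3242] -0.0013 steps 4.0 ang now 21.22 tp [ 0.6062 -0.369   0.199 ]
```

View pics/m10.png

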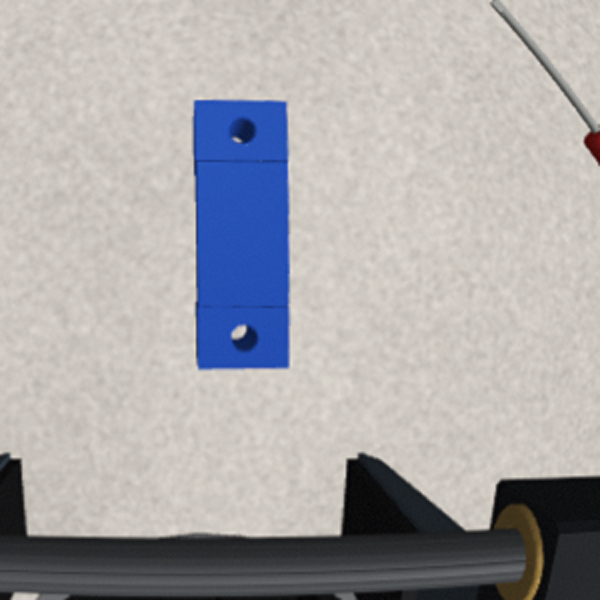

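m10: the cover top is centred near (242,233), with holes at (242,130) and (244,336). The dark-pixel centroids were about 1 px off, so I shift the target about 1 mm along tool x. Now I'll grasp.

>>> move_arm(moves=[[0.1665,0.0555,0.0,-0.0013],[0.1665,0.0555,0.08,-0.0013],[0.1665,0.0555,0.158,-0.0013],[0.1665,0.0555,0.2,-0.0013],[0.1665,0.0555,0.26,-0.0013],[0.1665,0.0555,0.3,-0.0013],[0.1665,0.0555,0.324,-0.0013],[0.1665,0.0555,0.324,-0.0013],[0.1665,0.0555,0.324,-0.0013]])

```text
t: 17.45
tool_pos: [0.6025, -0.2831, 0.038]
eef_rot: [0.001, 0.562, 0.827, 0.0]
wrist_force: [-0.6, -0.4, 0.3]
finger_gap: 0.0913
gripper_force: 0.0
```

>>> move_arm(moves=[[0,0,0,0],[0,0,0,0],[0,0,0,0],[0,0,0,0],[0,0,0,0],[0,0,0,0],[0,0,0,0],[0,0,0,0]], hand=1, newtons=50)

```text
t: 18.25
tool_pos: [0.6021, -0.2835, 0.037]
eef_rot: [0.0, 0.562, 0.827, 0.0]
wrist_force: [0.6, 0.5, -0.2]
finger_gap: 0.0436
gripper_force: 50.0
```

>>> move_arm(moves=[[0,0,-0.04,0],[0,0,-0.1,0],[0,0,-0.18,0],[0,0,-0.24,0],[0,0,-0.24,0],[0,0,-0.24,0]])

```text
t: 18.85
tool_pos: [0.6014, -0.2833, 0.1564]
eef_rot: [-0.0, 0.562, 0.827, -0.0]
wrist_force: [-0.6, -0.8, -1.8]
finger_gap: 0.0434
gripper_force: 50.0
```

```bash
python3 -c "
from h import *
im,ci=wsnap('w11');tp,R,s=pose();print(tp,s['finger_gap'],s['gripper_force'])
hsv=cv2.cvtColor(im,cv2.COLOR_BGR2HSV)
m=cv2.inRange(hsv,(100,100,40),(130,255,255))
n,l,st,c=cv2.connectedComponentsWithStats(m)
for i in range(1,n):
    if st[i,4]>400: print('blue',st[i],c[i].round(1))
for q in [(50,-.0),(65,0),(65,-22),(65,22),(35,22),(35,-22)]:
    p=tp+R@np.array([q[0]/1e3,q[1]/1e3,-.013]); print(q,np.round(proj('wrist',p,ci),1))
i=1+np.argmax(st[1:,4]);x,y,w,h=st[i,:4]
for r in range(y,y+60,4):
    xs=np.where(m[r,200:340])[0]+200; g=im[r,235:315].sum(1); print(r,xs.min() if len(xs) else None,xs.max() if len(xs) else None,[int(a)+235 for a in np.where(g<170)[0]][:1],[int(a)+235 for a in np.where(g<170)[0]][-1:])
"
```

```text
[ 0.60065511 -0.28296761  0.1550842 ] 0.04389512365078407 49.95325684547424
blue [  223   135    97   135 12370] [271.2 201.9]
blue [   3  137   81  115 4888] [ 38.4 189.5]
blue [ 229  297   86   28 2212] [271.8 310.7]
(50, -0.0) [271.  171.3]
(65, 0) [271.  138.6]
(65, -22) [222.7 139.2]
(65, 22) [319.3 139.1]
(35, 22) [317.7 203.2]
(35, -22) [224.3 203.3]
135 247 310 [] []
139 223 319 [] []
143 223 319 [] []
147 223 319 [] []
151 223 318 [] []
155 223 318 [] []
159 223 318 [] []
163 223 318 [282] [283]
167 223 318 [279] [284]
171 224 318 [263] [284]
175 224 318 [262] [282]
179 224 318 [265] [277]
183 224 318 [] []
187 224 318 [] []
191 224 318 [] []
```

The cover is held square (rim 223–319 about 271, front edge about 1 mm ahead). Next it goes above the base, turned to 18°.

```bash
python3 -c "
from h import *
go([.5597,.0440,.14],18)"
```

```text
row [0.6382 0.1643 0.0314] 0.0099 steps 7.0 ang now 21.57 tp [ 0.6007 -0.283   0.1551]
```

>>> move_arm(moves=[[0.638,0.164,0.0,0.01],[0.638,0.164,0.0,0.01],[0.638,0.164,0.0,0.01],[0.638,0.164,0.0,0.01],[0.638,0.164,0.0,0.01],[0.638,0.164,0.0,0.01],[0.638,0.164,0.0,0.01],[0.638,0.164,0.0,0.01],[0.638,0.164,0.03,0.01],[0.638,0.164,0.03,0.01],[0.638,0.164,0.03,0.01],[0.638,0.164,0.03,0.01]])

```text
t: 20.1
tool_pos: [0.5609, 0.0426, 0.1417]
eef_rot: [-0.0, 0.588, 0.809, -0.0]
wrist_force: [0.1, 0.4, -1.6]
finger_gap: 0.0437
gripper_force: 50.0
```

```bash
python3 -c "
from h import *
go([.5597,.0440,.085],18)"
```

```text
row [ 0.0033 -0.0014  0.1135] -0.0003 steps 2.0 ang now 17.91 tp [0.5609 0.0426 0.1417]
```

>>> move_arm(moves=[[0.0025,-0.001,0.05,0],[0.0025,-0.001,0.09,0],[0.0025,-0.001,0.105,0],[0.0025,-0.001,0.105,0],[0.0025,-0.001,0.105,0]])

```text
t: 20.6
tool_pos: [0.5608, 0.0442, 0.0903]
eef_rot: [0.001, 0.588, 0.809, 0.001]
wrist_force: [0.1, 0.6, -1.9]
finger_gap: 0.0434
gripper_force: 50.0
```

```bash
python3 -c "
from h import *
go([.5597,.0440,.070],18);print(pose()[2]['wrist_force'])
im,ci=wsnap('w12');tp,R,s=pose()
for z in (.05,):
  for q in [(50,0),(-50,0)]:
    p=tp+R@np.array([q[0]/1e3+.0007,0,-.013]);print(p)
"
```

```text
row [ 0.0003 -0.0022  0.0406] -0.0001 steps 1.0 ang now 17.95 tp [0.5608 0.0442 0.0903]
[ 0.08946193  0.63743962 -1.87189958]
[0.5452652  0.09251002 0.10355702]
[ 0.57608366 -0.00262263  0.10360514]
```

>>> move_arm(moves=[[0,-0.002,0.008,0],[0,-0.002,0.014,0],[0,-0.002,0.02,0],[0,-0.002,0.026,0],[0,-0.002,0.032,0],[0,-0.002,0.036,0],[0,-0.002,0.04,0],[0,-0.002,0.04,0]])

```text
t: 21.45
tool_pos: [0.5592, 0.0439, 0.0692]
eef_rot: [0.0, 0.588, 0.809, -0.0]
wrist_force: [1.5, -1.6, -3.3]
finger_gap: 0.0437
gripper_force: 50.0
```

On the dowels with only small side forces. Now I press it shut.

>>> move_arm(moves=[[0,0,0.006,0],[0,0,0.012,0],[0,0,0.018,0],[0,0,0.023,0],[0,0,0.026,0],[0,0,0.028,0],[0,0,0.028,0],[0,0,0.028,0]], newtons=60)

```text
t: 22.25
tool_pos: [0.5594, 0.0438, 0.057]
eef_rot: [0.001, 0.588, 0.809, 0.0]
wrist_force: [-2.1, -3.0, 8.7]
finger_gap: 0.0433
gripper_force: 60.0
```

>>> move_arm(moves=[[0,0,0.003,0],[0,0,0.006,0],[0,0,0.006,0],[0,0,0.006,0]])

```text
t: 22.65
tool_pos: [0.5595, 0.0438, 0.0569]
eef_rot: [0.001, 0.588, 0.809, 0.001]
wrist_force: [-7.0, -4.0, 28.9]
finger_gap: 0.0438
gripper_force: 60.0
```

The height has stopped at 57 mm, which puts the cover's underside at 20 mm. The force rose to 29 N with no further travel, so it is hard home on the base. I'll hold briefly and hand in.

>>> move_arm(moves=[[0,0,0,0],[0,0,0,0],[0,0,0,0],[0,0,0,0],[0,0,0,0]])

```text
t: 23.15
tool_pos: [0.5595, 0.0438, 0.0569]
eef_rot: [0.001, 0.588, 0.809, 0.001]
wrist_force: [-7.0, -2.8, 28.4]
finger_gap: 0.0435
gripper_force: 60.0
```

```bash
python3 -c "
from h import *
tp,R,s=pose();print(tp,s['wrist_force'],s['wrist_torque'],s['gripper_force'])
print(workorder.sign_off())"
```

```text
[0.55946652 0.04379857 0.05686596] [-6.99366675 -2.76257795 28.36141762] [-0.69309647  1.78609208 -0.02001244] 59.961538910865784
the job is handed in; nothing more can be done
None
```

I handed the job in at 23 s with the spacer and collar on the spindle and the cover held pressed shut on the base (about 28 N); the shut position is judged from height and force, not a final picture, and the sign-off returned no verdict.

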